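# Clip the label holder behind the paint rack's lip and hold it home

## Robot

A 7-joint arm with a two-finger parallel gripper is mounted at the origin on the work surface; the furniture and walls round the work are solid. World frame = base frame: x ahead of the robot, y to its left, z up, the work surface at z = 0. Lengths are in m, angles in rad, forces in N, time in s.
With the tool pointing down it reaches from about 0.4 to 0.85 m from the base axis. Payload 4.5 kg.
Tool frame: the origin (TCP) lies on the centre line of the jaws, within the pads' length; the fingertips stand 8 mm ahead of it and the grasp point (between the pads) lies 11 mm behind it; z points along the fingers, y is the line along which they close (so a half turn about z gives the same grasp; the last joint's range is limited). The gripper opens to 85 mm and grips with 20 to 120 N. Pads are 22 mm wide; open, the fingers measure 114 mm over their backs; the gripper's body (76 mm by 85 mm) begins 54 mm behind the grasp point. The pads swing forward as they close: fully open they stand 13 mm farther back than shut.
Start: joints at [1.282, 0.689, -0.195, 1.565, 0.157, 0.902, -0.215], TCP at [0.198, -0.593, 0.239] pointing down, gripper open.
Joint ranges: [-3.01, 3.01], [-0.46, 2.08], [-1.47, 1.51], [0.13, 2.56], [-1, 4.14], [0.04, 2.09], [-2.66, 2.66]. Speed limits (rad/s): [2.57, 2.57, 3.14, 3.14, 3.14, 3.14, 3.14].

## Interface

Orientations are given as [roll, pitch, yaw] about the fixed x, y, z axes, in that order (R = Rz(yaw) Ry(pitch) Rx(roll)).
In Python, from rig import ctrl gives the robot as it stands.
- The arm moves only by the tool carry_out, never from a script. Its argument "deltas" is one flat list of numbers, 7 for each row, row after row: the shift along the world's x, y, z in m, then the turn, a rotation vector about the world's x, y, z in rad, then the finger opening in m, from 0 to 0.0854. A call has 1 to 20 rows; each row shifts and turns the commanded pose from where the row before left it; what a row does not reach is not made up. A row lasts 1/12 s, in which the tool goes at most 41.7 mm and 7.16 degrees, less where a joint would pass 70% of its speed; a pose out of reach is approached as far as the arm can. A call is refused whole if a number of a shift passes 0.0417 or a number of a turn 0.125, either way. A call with a gripper value outside its range is refused whole. The fingers move at their own pace and stop on an object; "force" is the grip in N (left out, the last holds). Time passes only in rows, so rows that do not move let the fingers close. It gives the time, the measured TCP pose, the force, the opening and the grip force at its end, in the units of the state.
- ctrl.get_obs(): the state, without advancing time (a new reading comes with each control period).
- ctrl.grab_frame(name): name is "scene" or "top" or "wrist"; returns a dict with "img" (384x512x3 uint8, red, green, blue), "mtx" (3x3 intrinsics, pixels), "k1" (the pictures are not rectified: a ray, as slopes to the right and down, at radius r is drawn at 1 + k1 r^2 times it, then the intrinsics apply), "extrinsics" (4x4, takes a point from world to camera coordinates); the wrist camera has in their place "T_tool_cam" (4x4, takes a point from camera to tool coordinates, whose origin is the TCP and whose axes are the flange's). Camera axes: x right, y down, z forward; pixel columns grow to the right and rows downward; lengths in m; the calibration is good to about 2 mm. A picture is of the moment at which its call begins: read the wrist's pose just before it. There is no depth.
- ctrl.hand_in(): hands the job in; it is judged then, once.
Trained networks look in the newest picture that a camera, given by its name, has taken for a name from the list of things; names that differ only in an ending like _2 or _b are one class to them, and where a whole thing is asked for, a point or a joint stands for the part that bears it (a point fixed in the world has none). Each returns a list of dicts, best first, with "conf" (0 to 1); they miss things now and then, are a little off and sometimes report something else, mostly with a low value. They report only what shows in the picture. A call takes as long as a camera call. They do not tell look-alikes from the thing itself.
- ctrl.recognise(query, camera): "extent" ([centre column, centre row, width, height] in pixels, round what is visible of it).
- ctrl.outline_of(query, camera): "region" (384x512 bool, what is visible of it) and "extent" ([centre column, centre row, width, height] in pixels, round what is visible of it).
- ctrl.landmark_of(query, camera): "point" ([column, row] in pixels: a listed point, or the origin of a listed thing).
The state is a dict: "time_s": time; "joint_positions": joint angles; "qd": joint speeds; "tau": joint torques, N m; "position": TCP position; "ee_rot": TCP orientation; "wrist_force": force on the tool from outside, world axes, zero at the start; "ft_torque": the same for the moment, N m; "gripper_width": finger opening in m; "grip_force": force on a finger pad.
Only numpy, scipy, OpenCV 4.12 (cv2) and the standard library are available. Lean on these libraries where they do the work, as an engineer would, in place of code of your own. Each camera call takes 0.05 s, during which the arm holds its last target. There are 200 camera calls.

## Task

Lift the grey label holder out of its slotted wooden stand and push its tongue down behind the front lip of the paint rack, squarely in front of the square-shouldered cement bottle (not in front of either round paint pot). Press it down against the sprung strip until its shoulder sits fully home on the lip, and finish while still gripping it and holding it pressed there, because the spring pushes it up again if let go. Leave the bottle, both pots, the tweezers and the tape roll as they stand.

Things in the scene. Friction and masses are not known exactly. Their poses are not given: they have to be found in the camera images.
- holder_grip (a point): Grip point of the grey label holder (blank paper insert on its front, -x): middle of its upright plate (8 mm thick in x, 54 mm wide in y), 50 mm above the holder's underside; plate from 22 to 66 mm up. Grip across the thickness, fingers in front and behind, tips at least 26 mm above the underside, so that the rear finger clears the rack's backboard. About 30 g.
- holder_foot (a point): Middle of the underside of the holder's tongue, 1 mm behind (+x) and 50 mm below holder_grip, same axes. Tongue 6 mm thick (x -3 to +3 mm), 16 mm tall; above it a shoulder bar (x -10 to +3 mm, 16 to 22 mm up) that overhangs to the front only; the plate spans x -5 to +3 mm.
- label_holder: The label holder as a whole, 66 mm tall; origin and axes as holder_foot. At first it stands in the stand's slot, underside 6 mm above the table, its axes along the stand's.
- slot_stand: Fixed wooden block 40 mm (x) by 72 mm (y), 22 mm tall, with an 8 mm wide, 16 mm deep slot along its y in which the holder's tongue stands loosely. Origin: centre of its underside, on the table.
- paint_rack: Fixed rack, 240 mm long (y); x points from front to back. Origin on the table under the middle of an upward-open channel, x -5 to +5 mm, between the front lip (4 mm thick, top 34 mm above the table) and a backboard (4 mm thick, top 42 mm, to feel against). Behind: wooden deck 24 mm high, three bays at y -75, 0, +75 mm. Holder home (shoulder on lip): its underside 18 mm above the table.
- rack_mouth (a point): Middle of the channel's mouth, at the height of the lip's top (34 mm above the table), at mid-length of the rack. Axes as the rack.
- sprung_strip (a joint): Metal strip along the whole floor of the channel, on springs. 0 = up (its top 24 mm above the table, 10 mm below the lip's top); it grows in metres as it is pressed down; 0.006 when the holder's shoulder rests on the lip; stop at 0.0075. Takes about 3.6 N to start and 7.2 N at 6 mm.
- cement_bottle: Square-shouldered white bottle with a narrower cap, 39 x 38 mm, 68 mm tall, upright in one of the rack's three bays (any), 62 mm behind the channel. Origin: centre of its underside; y along the rack. It marks the bay whose label is wanted.
- pot_a: Round paint pot with a flat lid, 33 mm across, 34 mm tall, on the rack's deck. Origin: centre of its underside.
- pot_b: A second round paint pot of the same shape, 33 mm across, 34 mm tall, on the rack's deck. Origin: centre of its underside.
- steel_tweezers: Steel tweezers, 117 mm long, 10 mm high, lying on the table about 36 mm in front of the rack's lip, along it.
- tape_roll: Roll of masking tape, 68 mm across, 18 mm high, lying on the table beside the rack's +y end.
Not all that is in view belongs to the job. There is more than one size of the label_holder; the job needs the largest. What is shaped like the pot_b but red is not meant.

How it is judged:
By the outcome, as a careful person would: the job done as asked, in the order asked, and still so for the second after the job is handed in, while the arm keeps its last pose, push and grip.
It also fails if it takes over 40 s, if anything falls off the work surface, if the arm or the gripper's body presses on something with over 40 N, if the wrist force passes 120 N, or if a joint passes its speed limit or range.

## Working session

There is one attempt and no reset: what is moved stays moved. The work goes in short steps, Python scripts to look and compute and a tool call to move; the robot and the scene stay as the last step left them, time stands still between calls to the robot, and variables do not carry over. Pictures are saved under pics/ and viewed, at most 10 in all, crops included, and the job is handed in when it is done.

Besides the shell and the picture viewer there is one more tool, called after "Emit:" as name(argument=value, ...) on one line, values as JSON. carry_out: Moves the arm, as the interface text tells. Its arguments: {"type":"object","properties":{"deltas":{"type":"array","items":{"type":"number"}},"force":{"type":"number"}},"required":["deltas"]}

```bash
mkdir -p pics
cat > h.py <<'E'
import numpy as np, cv2
from rig import ctrl
from scipy.spatial.transform import Rotation as R
def cam(f,obs=None):
    if 'extrinsics' in f: E=np.array(f['extrinsics'])
    else:
        T=np.eye(4); T[:3,:3]=R.from_euler('xyz',obs['ee_rot']).as_matrix(); T[:3,3]=obs['position']
        E=np.linalg.inv(T@np.array(f['T_tool_cam']))
    return np.array(f['mtx']),float(f['k1']),E
def ray(px,c):
    K,k1,E=c
    d=(np.linalg.inv(K)@[px[0],px[1],1])[:2]; u=d.copy()
    for _ in range(20): u=d/(1+k1*(u@u))
    Ri=E[:3,:3].T
    return -Ri@E[:3,3], Ri@np.array([u[0],u[1],1])
def atz(px,c,z):
    o,v=ray(px,c); return o+v*(z-o[2])/v[2]
def proj(p,c):
    K,k1,E=c; q=E[:3,:3]@np.array(p)+E[:3,3]; u=q[:2]/q[2]; u=u*(1+k1*(u@u)); return (K@[u[0],u[1],1])[:2]
def tri(rs):
    A=0;b=0
    for o,v in rs:
        v=v/np.linalg.norm(v); P=np.eye(3)-np.outer(v,v); A=A+P; b=b+P@o
    return np.linalg.solve(A,b)
def save(img,n): cv2.imwrite(f'pics/{n}.png',img[:,:,::-1])
E
cat > a.py <<'E'
from h import *
np.set_printoptions(precision=4,suppress=True)
o=ctrl.get_obs(); print(o)
ims=[]
for n in ['top','scene']:
    f=ctrl.grab_frame(n); c=cam(f); ims.append(f['img'])
    save(f['img'],n+'0')
    for q in ['label_holder','holder_grip','holder_foot','slot_stand','paint_rack','rack_mouth','cement_bottle','pot_a','steel_tweezers','tape_roll']:
        for d in ctrl.landmark_of(q,n)[:4]:
            z={'holder_grip':.056,'holder_foot':.006,'label_holder':.006,'rack_mouth':.034,'cement_bottle':.024,'pot_a':.024}.get(q,0)
            print(n,q,np.round(d['point'],1),round(d['conf'],2),atz(d['point'],c,z)[:2])
E
python3 a.py
```

```text
{'time_s': 0.0, 'joint_positions': array([ 1.2818,  0.69  , -0.1945,  1.5664,  0.1573,  0.9025, -0.2151]), 'qd': array([ 0.0002,  0.0008, -0.0006,  0.001 , -0.0007, -0.0005, -0.0002]), 'tau': array([  0.0004, -53.961 ,  -1.267 , -15.8545,   0.009 ,   0.0095,
        -0.    ]), 'position': array([ 0.198 , -0.5921,  0.2385]), 'ee_rot': array([-3.1397,  0.0001,  0.3229]), 'wrist_force': array([-0.7746,  0.1129, -0.9274]), 'ft_torque': array([ 0.0313, -0.0042,  0.0424]), 'grip_force': 0.0, 'gripper_width': 0.08526681556381664}
top label_holder [342.1 217.4] 0.66 [ 0.5496 -0.1466]
top label_holder [293.  252.8] 0.55 [ 0.4716 -0.0394]
top label_holder [333.7 261.7] 0.5 [ 0.4536 -0.1269]
top holder_grip [341.3 259.5] 0.66 [ 0.4557 -0.1335]
top holder_grip [347.  216.5] 0.63 [ 0.5445 -0.1468]
top holder_grip [294.9 253.8] 0.52 [ 0.4663 -0.0384]
top holder_foot [336.1 257.4] 0.58 [ 0.4628 -0.1322]
top holder_foot [291.3 255.6] 0.51 [ 0.4656 -0.0357]
top holder_foot [340.7 215.7] 0.49 [ 0.5533 -0.1435]
top holder_foot [235.3 152.1] 0.23 [0.6916 0.0888]
top slot_stand [337.5 256.5] 0.94 [ 0.465
[... 875 characters left out ...]
 [ 0.47   -0.0273]
scene holder_foot [349.8 183.6] 0.67 [ 0.5507 -0.1546]
scene holder_foot [374.8 211.8] 0.6 [ 0.4579 -0.1309]
scene slot_stand [376.1 213.7] 0.81 [ 0.457  -0.1349]
scene slot_stand [244.1 173.4] 0.25 [ 0.7092 -0.0039]
scene paint_rack [260.5 198. ] 0.68 [0.6218 0.0169]
scene paint_rack [206.1 182.5] 0.65 [0.727  0.0779]
scene rack_mouth [256.3 186.4] 0.8 [0.6203 0.0283]
scene cement_bottle [276.5 163.1] 0.63 [ 0.6732 -0.0605]
scene pot_a [231.7 239.9] 0.74 [0.531  0.1429]
scene pot_a [240.7 174.3] 0.66 [0.6822 0.0226]
scene steel_tweezers [278.2 206.6] 0.77 [0.5807 0.0048]
scene tape_roll [171.4 223.7] 0.8 [0.6531 0.1965]
scene tape_roll [373.2 211.1] 0.61 [ 0.4658 -0.1359]
```

Run:
```python
import cv2,numpy as np
for n,(a,b,c,d) in {'top0':(130,290,160,373),'scene0':(140,260,160,400)}.items():
    i=cv2.imread(f'pics/{n}.png')[a:b,c:d]; s=800/(d-c); print(n,s)
    cv2.imwrite(f'pics/{n}c.png',cv2.resize(i,None,fx=s,fy=s,interpolation=cv2.INTER_CUBIC)[:600])
```

```text
top0 3.755868544600939
scene0 3.3333333333333335
```

View pics/top0c.png

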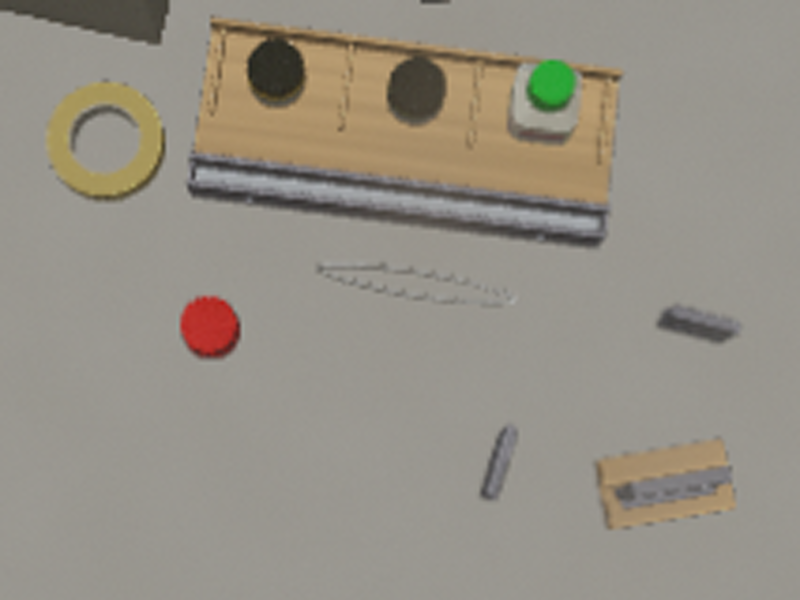

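View pics/scene0c.png

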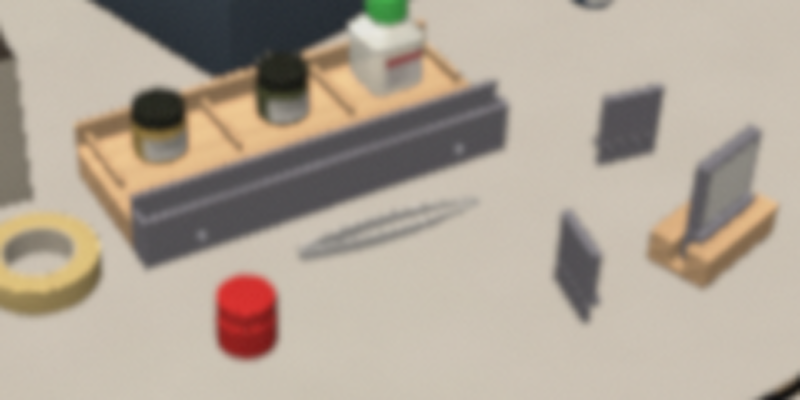

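The top view shows the paper-front holder in the stand at px (338,257), with two smaller look-alikes nearby. The bottle (green cap) is in the rack's right (-y) bay at about (303,158), and the red pot isn't part of the job. I'll move above the stand for a closer look with the wrist camera.

Emit:
carry_out(deltas=[0.01, 0.028, 0, 0, 0, 0.08, 0.0854, 0.015, 0.028, 0, 0, 0, 0.08, 0.0854, 0.015, 0.028, 0, 0, 0, 0.08, 0.0854, 0.015, 0.028, 0, 0, 0, 0.08, 0.0854, 0.015, 0.028, 0, 0, 0, 0.08, 0.0854, 0.015, 0.028, 0, 0, 0, 0.08, 0.0854, 0.015, 0.028, 0, 0, 0, 0.08, 0.0854, 0.015, 0.028, 0, 0, 0, 0.08, 0.0854, 0.015, 0.028, 0, 0, 0, 0.08, 0.0854, 0.015, 0.028, 0, 0, 0, 0.08, 0.0854, 0.015, 0.028, 0, 0, 0, 0.08, 0.0854, 0.015, 0.028, 0, 0, 0, 0.08, 0.0854, 0.015, 0.028, 0, 0, 0, 0.08, 0.0854, 0.015, 0.028, 0, 0, 0, 0.08, 0.0854, 0.015, 0.028, 0, 0, 0, 0.08, 0.0854, 0.015, 0.028, 0, 0, 0, 0.08, 0.0854, 0.02, 0.012, 0, 0, 0, 0.08, 0.0854, 0, 0, 0, 0, 0, 0, 0.0854, 0, 0, 0, 0, 0, 0, 0.0854])

```text
time_s: 2.68
position: [0.4543, -0.1319, 0.2394]
ee_rot: [3.141, -0.0, 1.684]
wrist_force: [0.3, -0.2, 0.3]
gripper_width: 0.0855
grip_force: 0.0
```

Run:
```python
from h import *
np.set_printoptions(precision=4,suppress=True)
o=ctrl.get_obs(); f=ctrl.grab_frame('wrist'); c=cam(f,o); save(f['img'],'w1')
print(o['position'],o['ee_rot'],o['joint_positions']); print(np.array(f['T_tool_cam']))
for q,z in [('holder_grip',.056),('holder_foot',.006),('slot_stand',0)]:
    for d in ctrl.landmark_of(q,'wrist')[:3]: print(q,d['point'],d['conf'],atz(d['point'],c,z))
```

```text
[ 0.4543 -0.1319  0.2394] [ 3.1405 -0.0003  1.6843] [ 0.547   0.5359 -0.5548  1.9986  0.42    0.7192 -0.1529]
[[-0.0008 -0.9519 -0.3064  0.0783]
 [ 1.     -0.0008 -0.0001  0.0006]
 [-0.0001 -0.3064  0.9519 -0.1341]
 [ 0.      0.      0.      1.    ]]
holder_grip [328.5, 192.3] 0.94 [ 0.5451 -0.1439  0.056 ]
holder_grip [279.6, 88.4] 0.67 [ 0.4699 -0.0341  0.056 ]
holder_grip [258.7, 175.5] 0.63 [ 0.4587 -0.1326  0.056 ]
holder_foot [258.2, 161.9] 0.88 [ 0.4579 -0.1262  0.006 ]
holder_foot [280.9, 90.8] 0.67 [ 0.4757 -0.0336  0.006 ]
holder_foot [319.3, 184.2] 0.65 [ 0.5457 -0.1479  0.006 ]
slot_stand [260.6, 165.9] 0.93 [ 0.462  -0.1326  0.    ]
```

View pics/w1.png

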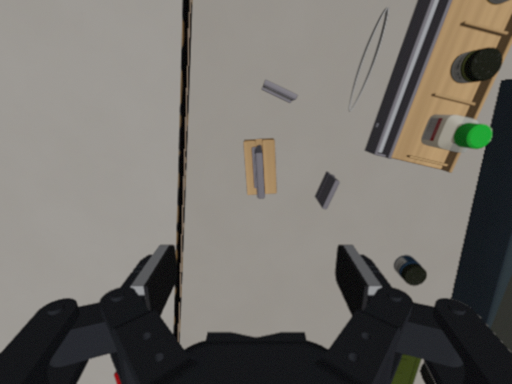

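The wrist view shows the stand at (260,166) with the holder upright in its slot, and the rack at upper right with the bottle at its near end (460,133). Next: yaw from the edges.

Run:
```python
from h import *
np.set_printoptions(precision=4,suppress=True)
o=ctrl.get_obs(); f=ctrl.grab_frame('wrist'); c=cam(f,o); im=f['img']
def mk(q,cm):
    return np.uint8(ctrl.outline_of(q,cm)[0]['region'])
def rect(m,c,z):
    ct=max(cv2.findContours(m,0,1)[0],key=cv2.contourArea)[:,0]
    p=np.array([atz(x,c,z)[:2] for x in ct.astype(float)])
    (x,y),(w,h),a=cv2.minAreaRect((p*1000).astype(np.float32)); return np.round([x,y,w,h,a],1)
m=mk('slot_stand','wrist'); print('stand outl',rect(m,c,.022))
hsv=cv2.cvtColor(im,cv2.COLOR_RGB2HSV); w=np.uint8((hsv[...,1]>70)&(hsv[...,0]>8)&(hsv[...,0]<28)); w[:, :225]=0; w[:,300:]=0;w[:120]=0;w[215:]=0
w=cv2.morphologyEx(w,cv2.MORPH_CLOSE,np.ones((17,17))); print('stand col',w.sum(),rect(w,c,.022))
for d in ctrl.outline_of('label_holder','wrist')[:3]:
    print('holder',d['conf'],d['extent'],rect(np.uint8(d['region']),c,.06))
f=ctrl.grab_frame('top'); c=cam(f)
print('rack top',rect(mk('paint_rack','top'),c,.034), rect(mk('slot_stand','top'),c,.022))
b=ctrl.outline_of('cement_bottle','top')[0];print('bottle',b['conf'],b['extent'],atz(b['extent'][:2],c,.06))
```

```text
stand outl [ 460.1 -128.8   41.1   73.1    9.2]
stand col 1654 [ 460.7 -129.2   39.1   72.5    9.9]
holder 0.96 [259.8, 167.6, 12.6, 58.3] [ 456.6 -127.2   14.    64.3    8.8]
holder 0.75 [328.8, 188.1, 23.8, 37.5] [ 540.2 -140.8   42.1   20.6   75.1]
holder 0.55 [283.1, 89.6, 37.1, 21.8] [469.8 -37.8  12.9  37.7  71.6]
rack top [657.   18.8 243.7 112.1  84.2] [ 459.9 -129.2   38.9   74.     8.4]
bottle 0.57 [306.5, 159.1, 20.0, 21.9] [ 0.6643 -0.0626  0.06  ]
```

Emit:
carry_out(deltas=[0.001, 0.001, -0.03, 0, 0, 0.011, 0.05, 0.001, 0.001, -0.03, 0, 0, 0.011, 0.05, 0.001, 0.001, -0.03, 0, 0, 0.011, 0.05, 0.001, 0, -0.03, 0, 0, 0.011, 0.05, 0.001, 0, -0.03, 0, 0, 0, 0.05, 0, 0, -0.025, 0, 0, 0, 0.05, 0, 0, -0.015, 0, 0, 0, 0.05, 0, 0, -0.004, 0, 0, 0, 0.05, 0, 0, 0, 0, 0, 0, 0.05, 0, 0, 0, 0, 0, 0, 0.05], force=50)

```text
time_s: 4.07
position: [0.4587, -0.1297, 0.0458]
ee_rot: [3.141, 0.0, 1.727]
wrist_force: [-0.3, -0.0, -0.7]
gripper_width: 0.0499
grip_force: 0.0
```

Run:
```python
from h import *
np.set_printoptions(precision=4,suppress=True)
o=ctrl.get_obs(); f=ctrl.grab_frame('wrist'); c=cam(f,o); im=f['img']; save(im,'w2')
print(o['position'],o['ee_rot'],o['gripper_width'],o['wrist_force'])
for d in ctrl.landmark_of('holder_grip','wrist')[:3]: print(d['point'],d['conf'],atz(d['point'],c,.056))
```

```text
[ 0.4587 -0.1297  0.0458] [3.1409 0.0002 1.7269] 0.04985275849638778 [-0.3429 -0.0481 -0.7322]
[314.2, 72.9] 0.75 [ 0.4691 -0.0361  0.056 ]
[254.4, 264.1] 0.71 [ 0.4585 -0.1295  0.056 ]
[399.8, 296.0] 0.58 [ 0.5384 -0.1367  0.056 ]
```

View pics/w2.png

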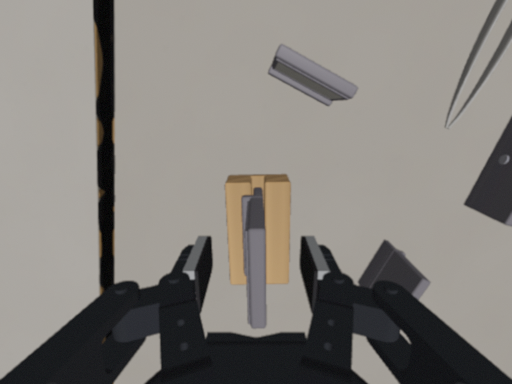

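The fingers straddle the plate at (257,262), well centred. Closing, then lifting.

Emit:
carry_out(deltas=[0, 0, 0, 0, 0, 0, 0.02, 0, 0, 0, 0, 0, 0, 0.01, 0, 0, 0, 0, 0, 0, 0, 0, 0, 0, 0, 0, 0, 0, 0, 0, 0, 0, 0, 0, 0, 0, 0, 0, 0, 0, 0, 0, 0, 0, 0, 0, 0, 0, 0], force=50)

```text
time_s: 4.75
position: [0.4587, -0.1299, 0.0458]
ee_rot: [3.141, 0.001, 1.727]
wrist_force: [0.9, 0.1, 6.7]
gripper_width: 0.0073
grip_force: 51.8
```

Emit:
carry_out(deltas=[0, 0, 0.01, 0, 0, 0, 0, 0, 0, 0.025, 0, 0, 0, 0, 0, 0, 0.035, 0, 0, 0, 0, 0, 0, 0.035, 0, 0, 0, 0, 0.01, 0.005, 0.03, 0, 0, -0.02, 0, 0.02, 0.01, 0.02, 0, 0, -0.04, 0, 0.025, 0.015, 0, 0, 0, -0.04, 0, 0.025, 0.015, 0, 0, 0, -0.04, 0, 0.025, 0.01, 0, 0, 0, -0.04, 0, 0.02, 0.01, 0, 0, 0, -0.04, 0, 0.005, 0.005, 0, 0, 0, -0.04, 0, 0, 0, 0, 0, 0, 0, 0, 0, 0, 0, 0, 0, 0, 0])

```text
time_s: 5.83
position: [0.5874, -0.0597, 0.1998]
ee_rot: [-3.14, 0.001, 1.469]
wrist_force: [-0.5, -0.6, -0.9]
gripper_width: 0.0075
grip_force: 50.8
```

Run:
```python
from h import *
np.set_printoptions(precision=4,suppress=True)
o=ctrl.get_obs(); f=ctrl.grab_frame('wrist'); c=cam(f,o); im=f['img']; save(im,'w3')
print(o['position'],o['ee_rot'],o['gripper_width'],o['wrist_force'])
for q,z in [('rack_mouth',.034),('paint_rack',0),('cement_bottle',.024),('pot_a',.024),('holder_foot',.155),('holder_grip',.2)]:
  for d in ctrl.landmark_of(q,'wrist')[:2]: print(q,d['point'],d['conf'],atz(d['point'],c,z))
```

```text
[ 0.5874 -0.0597  0.1998] [-3.1398  0.0006  1.4685] 0.007499866362062005 [-0.5184 -0.6306 -0.9102]
rack_mouth [281.1, 97.3] 0.59 [0.6225 0.023  0.034 ]
paint_rack [273.7, 98.7] 0.56 [0.617  0.0229 0.    ]
paint_rack [282.4, 95.4] 0.45 [0.6271 0.0254 0.    ]
pot_a [343.2, 11.0] 0.8 [0.6891 0.0954 0.024 ]
pot_a [331.9, 100.3] 0.72 [0.6769 0.0145 0.024 ]
holder_foot [253.8, 219.9] 0.97 [ 0.5868 -0.0582  0.155 ]
holder_foot [162.5, 161.5] 0.88 [ 0.5314 -0.0106  0.155 ]
holder_grip [149.8, 167.1] 0.81 [ 0.5409 -0.0055  0.2   ]
holder_grip [253.7, 265.1] 0.74 [ 0.5863 -0.0661  0.2   ]
```

View pics/w3.png

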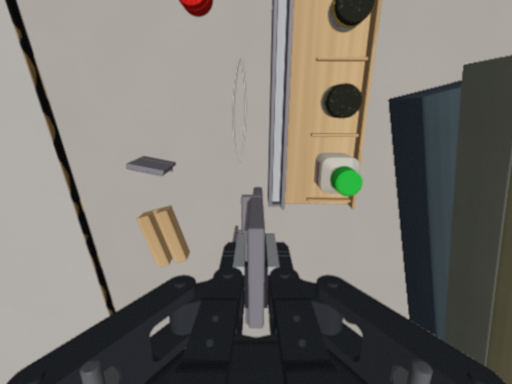

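The holder is held upright at (255,260), the channel runs from (283,0) to (277,205), and the bottle is at (340,172) near the rack's end. Next: edges of the channel and of the rack's ends.

Run:
```python
from h import *
np.set_printoptions(precision=4,suppress=True)
o=ctrl.get_obs(); f=ctrl.grab_frame('wrist'); c=cam(f,o); g=cv2.cvtColor(f['img'],cv2.COLOR_RGB2GRAY)
for r in (60,120,180): print(r,g[r,262:302])
print('col276',g[190:216,276],'col272',g[190:216,271])
print('plate col',g[180:200,258],g[318:336,258])
for p in [(258,190),(258,328)]: print(atz(p,c,o['position'][2]+.0262))
b=ctrl.outline_of('cement_bottle','wrist')[0]; print('bottle',b['extent'])
B=[]; hs=cv2.cvtColor(f['img'],cv2.COLOR_RGB2HSV); m=np.uint8((hs[...,1]>150)&(abs(hs[...,0].astype(int)-60)<15)); m[:150]=0; m[:,:310]=0;m[:,390:]=0
M=cv2.moments(m,True); p=(M['m10']/M['m00'],M['m01']/M['m00']); print('cap',p,m.sum(),atz(p,c,.092))
cv2.imwrite('pics/w3c.png',cv2.resize(f['img'][130:220,250:370,::-1],None,fx=6,fy=6,interpolation=cv2.INTER_CUBIC))
```

```text
60 [166 167 167 167 166 166 162 134  95 108 130 135 136 158 178 181 180 180
 181 182 174 130  68  63 108 132 137 136 147 157 159 158 158 158 159 160
 162 164 166 167]
120 [166 166 166 166 167 160 122  83 112 132 130 127 164 179 179 180 179 181
 173 126  64  68 114 131 133 132 145 154 157 158 159 159 161 163 165 167
 166 165 162 159]
180 [166 166 167 168 159 118  91 117 126 130 161 179 182 182 181 183 175 127
  65  79 118 130 137 150 155 158 161 161 162 163 164 164 162 161 160 160
 160 160 159 157]
col276 [183 183 183 183 183 183 184 184 186 181 135  85  75  93 129 146 160 165
 165 165 165 166 165 165 165 165] col272 [120 120 120 121 120 120 121 124 127 126 110  95  92 102 126 137 158 164
 166 165 165 166 165 165 165 166]
plate col [166 167 167 167 167 165 148 106  77  73  76  76  76  76  81  86  94  84
  75  75] [128 126 128 128 126 127 128 127 127 129 148 164 166 166 166 167 166 164]
[ 0.5942 -0.0155  0.2266]
[ 0.5869 -0.0855  0.2266]
bottle [336.9, 173.3, 50.8, 46.8]
cap (345.3463338533541, 179.69734789391575) 641 [ 0.671  -0.0554  0.092 ]
```

View pics/w3c.png

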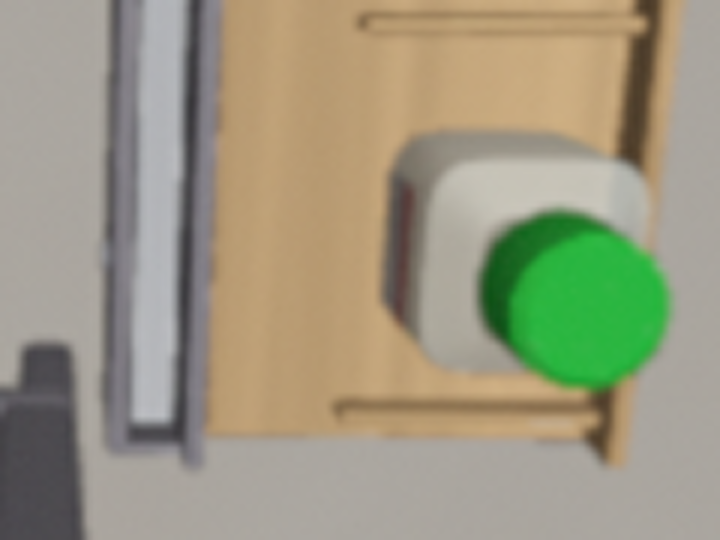

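Run:
```python
from h import *
np.set_printoptions(precision=4,suppress=True)
o=ctrl.get_obs(); f=ctrl.grab_frame('wrist'); c=cam(f,o); g=cv2.cvtColor(f['img'],cv2.COLOR_RGB2GRAY).astype(float)
L=[];Bk=[]
for r in range(40,195,4):
    s=g[r]; j=268+np.argmax(s[268:282]>155); t=j-1+(155-s[j-1])/(s[j]-s[j-1])
    k=276+np.argmin(s[276:292]); m=k+np.argmax(s[k:k+6]>95); u=m-1+(95-s[m-1])/(s[m]-s[m-1])
    L.append(atz((t,r),c,.034)); Bk.append(atz((u,r),c,.042))
L=np.array(L);Bk=np.array(Bk)
for n,P in (('lip',L),('back',Bk)):
    a=np.polyfit(P[:,1],P[:,0],1); print(n,a,'x at -.055',np.polyval(a,-.055),'res',np.std(np.polyval(a,P[:,1])-P[:,0]))
for n,p,z in [('lip end',(271,201),.034),('back end',(281,205),.042)]: print(n,atz(p,c,z))
yaw=-np.arctan(np.polyfit(L[:,1],L[:,0],1)[0]); print('yaw',yaw)
# top view rack ends / mouth
f=ctrl.grab_frame('top'); ct=cam(f)
p=ctrl.landmark_of('rack_mouth','top')[0]; print(p, atz(p['point'],ct,.034))
h=cv2.cvtColor(f['img'],cv2.COLOR_RGB2HSV); m=np.uint8((h[...,1]>150)&(abs(h[...,0].astype(int)-60)<15)); M=cv2.moments(m,True); q=(M['m10']/M['m00'],M['m01']/M['m00']); print('cap top',q,atz(q,ct,.092))
```

```text
lip [0.0719 0.6124] x at -.055 0.6084259533251083 res 0.00169328395540667
back [0.1122 0.6235] x at -.055 0.6173172916324157 res 0.0001052254362556342
lip end [ 0.6034 -0.0891  0.034 ]
back end [ 0.6141 -0.0922  0.042 ]
yaw -0.07178376667405378
{'point': [267.9, 179.7], 'conf': 0.56} [0.6241 0.0171 0.034 ]
cap top (303.8888888888889, 150.75555555555556) [ 0.6732 -0.0533  0.092 ]
```

Emit:
carry_out(deltas=[0.008, 0.004, 0, 0, 0, -0.005, 0, 0.008, 0.004, -0.02, 0, 0, -0.005, 0, 0.009, 0.0035, -0.03, 0, 0, 0, 0, 0, 0, -0.03, 0, 0, 0, 0, 0, 0, -0.02, 0, 0, 0, 0, 0, 0, -0.008, 0, 0, 0, 0, 0, 0, 0, 0, 0, 0, 0, 0, 0, 0, 0, 0, 0, 0])

```text
time_s: 7.1
position: [0.6141, -0.0479, 0.0928]
ee_rot: [3.141, -0.0, 1.457]
wrist_force: [0.1, 0.4, -0.3]
gripper_width: 0.0077
grip_force: 50.9
```

Run:
```python
from h import *
np.set_printoptions(precision=4,suppress=True)
o=ctrl.get_obs(); f=ctrl.grab_frame('wrist'); c=cam(f,o)
print(o['position'],o['ee_rot'],o['wrist_force'])
for q,z in [('holder_foot',o['position'][2]-.0398)]:
  for d in ctrl.landmark_of(q,'wrist')[:2]: print(q,d['point'],d['conf'],atz(d['point'],c,z))
i=f['img'][60:330,180:400].copy()
cv2.imwrite('pics/w4.png',cv2.resize(i[:200,:,::-1],None,fx=3,fy=3,interpolation=cv2.INTER_CUBIC))
f=ctrl.grab_frame('scene'); cv2.imwrite('pics/s4.png',cv2.resize(f['img'][100:240,180:380,::-1],None,fx=4,fy=4,interpolation=cv2.INTER_CUBIC))
```

```text
[ 0.6141 -0.0479  0.0928] [ 3.1406 -0.0004  1.457 ] [ 0.0845  0.3977 -0.2772]
holder_foot [96.6, 203.5] 0.86 [ 0.5107 -0.0203  0.053 ]
holder_foot [258.0, 221.8] 0.69 [ 0.6165 -0.0459  0.053 ]
```

View pics/w4.png

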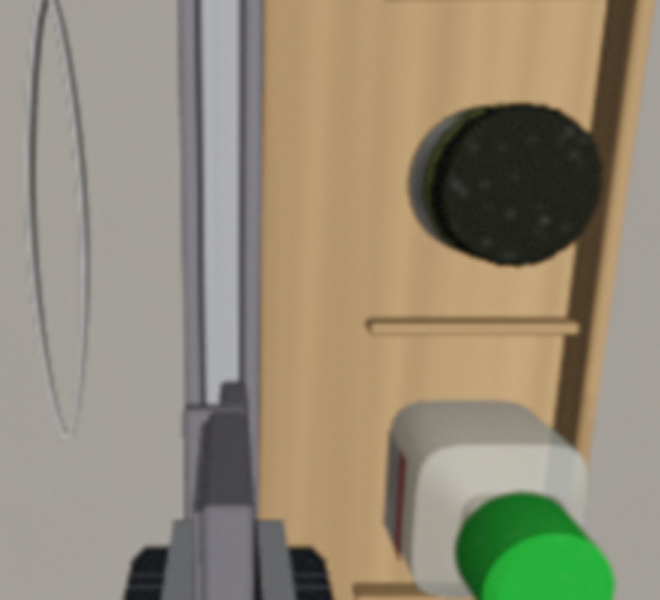

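The tongue end shows at crop (232,385) and the channel between (200,…) and (244,…), so the tongue looks slightly towards the backboard. I'll compute the offset.

Run:
```python
from h import *
np.set_printoptions(precision=4,suppress=True)
o=ctrl.get_obs(); f=ctrl.grab_frame('wrist'); c=cam(f,o); g=cv2.cvtColor(f['img'],cv2.COLOR_RGB2GRAY)
for r in (80,110,140,170,180,190): print(r,list(g[r,238:270]))
xa=np.array([np.cos(-.112),np.sin(-.112)]); ya=np.array([-xa[1],xa[0]]); P=o['position'][:2]
rel=lambda p,z:(lambda d:np.round([1000*d@xa,1000*d@ya],1))(atz(p,c,z)[:2]-P)
print('tongue L,R',rel((253.3,188),.053),rel((261.6,188),.053))
for r,l,b in ((80,246.7,261.5),(140,247,261.5),(170,247.3,261.3)): print('lip',rel((l,r),.034),'back',rel((b,r),.042),'lipfront',rel((l-5,r),.034))
print('bar far-left corner',rel((242,195),.053+.022))
hs=cv2.cvtColor(f['img'],cv2.COLOR_RGB2HSV); m=np.uint8((hs[...,1]>150)&(abs(hs[...,0].astype(int)-60)<15)); M=cv2.moments(m,True); p=(M['m10']/M['m00'],M['m01']/M['m00']); print('cap',p,rel(p,.088))
print('partitions',rel((180+368/3,60+322/3),.03),rel((180+355/3,60+588/3),.03))
```

```text
80 [np.uint8(131), np.uint8(119), np.uint8(125), np.uint8(130), np.uint8(130), np.uint8(115), np.uint8(83), np.uint8(104), np.uint8(151), np.uint8(173), np.uint8(175), np.uint8(173), np.uint8(172), np.uint8(173), np.uint8(173), np.uint8(174), np.uint8(174), np.uint8(174), np.uint8(175), np.uint8(167), np.uint8(141), np.uint8(97), np.uint8(97), np.uint8(120), np.uint8(128), np.uint8(129), np.uint8(126), np.uint8(118), np.uint8(128), np.uint8(140), np.uint8(147), np.uint8(149)]
110 [np.uint8(137), np.uint8(120), np.uint8(121), np.uint8(128), np.uint8(127), np.uint8(119), np.uint8(93), np.uint8(81), np.uint8(126), np.uint8(164), np.uint8(174), np.uint8(175), np.uint8(173), np.uint8(172), np.uint8(173), np.uint8(174), np.uint8(175), np.uint8(175), np.uint8(176), np.uint8(167), np.uint8(142), np.uint8(97), np.uint8(97), np.uint8(121), np.uint8(127), np.uint8(127), np.uint8(120), np.uint8(113), np.uint8(128), np.uint8(142), np.uint8(147), np.uint8(149)]
140 [np.uint8(155), np.uint8(135), np.uint8(119), np.uint8(123), np.uint8(128), np.uint8(128), np.uint8(113), np.uint8(80), np.uint8(100),
[... 1405 characters left out ...]
.uint8(123), np.uint8(104), np.uint8(85), np.uint8(121), np.uint8(161), np.uint8(172), np.uint8(174), np.uint8(173), np.uint8(163), np.uint8(120), np.uint8(74), np.uint8(68), np.uint8(71), np.uint8(72), np.uint8(71), np.uint8(72), np.uint8(69), np.uint8(78), np.uint8(104), np.uint8(120), np.uint8(122), np.uint8(131), np.uint8(142), np.uint8(146), np.uint8(148), np.uint8(148)]
tongue L,R [-0.8 26. ] [ 4.7 26. ]
lip [-4.8 94. ] back [ 4.7 93.3] lipfront [-8.1 94. ]
lip [-5.1 55.3] back [ 4.8 56.2] lipfront [-8.6 55.3]
lip [-5.2 33.9] back [ 4.8 35.7] lipfront [-8.8 33.9]
bar far-left corner [-7.3 28.4]
cap (355.16186854970124, 248.6523628462792) [57.5  0.1]
partitions [35.4 34.9] [ 35.5 -38.9]
```

Emit:
carry_out(deltas=[-0.0032, -0.0017, 0, 0, 0, 0, 0, 0, 0, 0, 0, 0, 0, 0, 0, 0, -0.005, 0, 0, 0, 0, 0, 0, -0.005, 0, 0, 0, 0, 0, 0, -0.005, 0, 0, 0, 0, 0, 0, -0.004, 0, 0, 0, 0, 0, 0, -0.004, 0, 0, 0, 0, 0, 0, 0, 0, 0, 0, 0, 0, 0, 0, 0, 0, 0, 0])

```text
time_s: 8.05
position: [0.6099, -0.0498, 0.0689]
ee_rot: [-3.141, 0.0, 1.457]
wrist_force: [0.6, 0.3, -0.5]
gripper_width: 0.0073
grip_force: 50.9
```

Emit:
carry_out(deltas=[0, 0, -0.003, 0, 0, 0, 0, 0, 0, -0.003, 0, 0, 0, 0, 0, 0, -0.002, 0, 0, 0, 0, 0, 0, 0, 0, 0, 0, 0, 0, 0, 0, 0, 0, 0, 0], force=70)

```text
time_s: 8.47
position: [0.6105, -0.0499, 0.0618]
ee_rot: [3.141, -0.0, 1.457]
wrist_force: [-0.9, 0.3, 3.7]
gripper_width: 0.0069
grip_force: 73.1
```

Emit:
carry_out(deltas=[0, 0, -0.002, 0, 0, 0, 0, 0, 0, -0.001, 0, 0, 0, 0, 0, 0, -0.001, 0, 0, 0, 0, 0, 0, 0, 0, 0, 0, 0, 0, 0, 0, 0, 0, 0, 0])

```text
time_s: 8.88
position: [0.6106, -0.0499, 0.0579]
ee_rot: [3.14, -0.0, 1.457]
wrist_force: [-0.6, -1.3, 6.7]
gripper_width: 0.0072
grip_force: 73.5
```

Emit:
carry_out(deltas=[0, 0, -0.001, 0, 0, 0, 0, 0, 0, -0.001, 0, 0, 0, 0, 0, 0, 0, 0, 0, 0, 0, 0, 0, 0, 0, 0, 0, 0])

```text
time_s: 9.22
position: [0.6106, -0.0499, 0.0578]
ee_rot: [3.14, 0.001, 1.457]
wrist_force: [-2.6, -0.4, 21.1]
gripper_width: 0.0069
grip_force: 75.7
```

Force rose to 21 N at z = 57.8 mm, exactly where the shoulder should meet the lip. Checking by picture and in the state.

Run:
```python
from h import *
np.set_printoptions(precision=4,suppress=True)
o=ctrl.get_obs(); print(o['position'],o['ee_rot'],o['wrist_force'],o['ft_torque'])
f=ctrl.grab_frame('wrist'); c=cam(f,o)
a=cv2.resize(f['img'][60:260,180:400],(440,400),interpolation=cv2.INTER_CUBIC)
hs=cv2.cvtColor(f['img'],cv2.COLOR_RGB2HSV); m=np.uint8((hs[...,1]>150)&(abs(hs[...,0].astype(int)-60)<15)); M=cv2.moments(m,True); p=(M['m10']/M['m00'],M['m01']/M['m00']); print('cap',p,atz(p,c,.09))
s=ctrl.grab_frame('scene')['img'][100:250,200:335]
b=cv2.resize(s,(360,400),interpolation=cv2.INTER_CUBIC)
save(np.hstack([a,b]),'end')
```

```text
[ 0.6106 -0.0499  0.0578] [3.1397 0.0006 1.4567] [-2.5763 -0.4287 21.1125] [ 0.0368  1.094  -0.0351]
cap (391.76035691523265, 281.3970681963034) [ 0.6703 -0.051   0.09  ]
```

View pics/end.png

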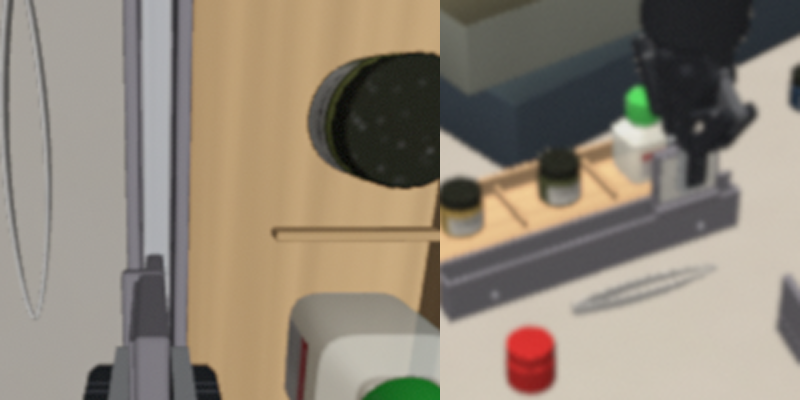

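The picture shows the tongue in the channel with the shoulder on the lip, directly in front of the white bottle. Everything else is undisturbed.

```bash
python3 -c "
from rig import ctrl
print(ctrl.hand_in())"
```

```text
the job is handed in; nothing more can be done
None
```

I put the label holder's tongue behind the rack lip within about 2 mm of the bottle's centre, pressed it until the shoulder met the lip (21 N), and handed the job in with the arm still gripping and pressing it; the bottle, pots and tweezers look undisturbed, and the arm stayed clear of the tape roll, which was not in the last picture.

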